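Push a keyed drive shaft home in a belt sprocket

TASK

Lift the keyed drive shaft (the one with the key on its side, not the plain one) out of the wooden stand, set it upright into the bore of the sprocket in the sprung nest, and turn it gently back and forth until its key slips into the keyway and the shaft goes fully home, its collar down on the hub. Keep pushing so that the sprung plate is held about half-way down its travel, never so hard that it comes near its bottom stops, and finish still gripping the shaft and pushing. Leave the other things on the bench alone.

Things in the scene. Friction and masses are not known exactly. Their poses are not given: they have to be found in the camera images.
- shaft_grip (a point): Keyed steel drive shaft, 130 mm long, 0.45 kg, upright in the stand. Point on its axis at the centre of the 20 x 20 mm square drive end (its top 40 mm, the place to grip), 110 mm above the flat foot. z is up along the shaft; the square's sides lie along x and y; the key is on the +x side.
- shaft_collar (a point): Same shaft and axes: the axis point in the underside of its 36 mm wide, 8 mm thick collar, 68 mm below the grip point, 42 mm above the foot. It rests on the hub's top face when the shaft is home. The shaft is 24 mm round below and above the collar. Foot edge chamfered 3 mm. Key: 8 mm wide, out to 17 mm from the axis, 16 to 40 mm above the foot, so the lowest 16 mm is a plain pilot.
- hub_mouth (a point): Centre of the bore in the top face of the white hub, 102 mm above the bench when not pressed; moves down with the sprung plate. z up, +x as the nest's. Bore 26 mm wide. Keyway 10 mm wide, out to 19 mm from the axis, full height; it points within 0.5 rad either way of +x, different every time, not reported: see it from above or find it by turning the shaft with its key resting on the face.
- nest: Fixed steel base of the sprung nest, 170 x 170 x 15 mm, with 12 mm guide posts at the corners (68 mm out in x and y, tops 83 mm above the bench); carries the plate and hub. The hub is 64 mm wide, 45 mm high, with a 100 mm toothed rim, and stiff to turn (0.4 N m): light rubbing leaves it where it is. Origin: centre of the underside; +x is the side with a small steel pointer block.
- nest_plate (a joint): How far the sprung plate (160 x 160 mm, with the hub on it) is pressed down: 0 is up, where springs hold it; 0.02 m is hard on the stops. It starts to move at about 4 N downward and needs 0.7 N more for each mm; the shaft's own weight alone sinks it no more than about 3 mm.
- stand: Fixed wooden stand, 190 x 70 x 30 mm, long side along its x, origin at the centre of its underside. Two sockets 14 mm deep, 26 mm wide, at 55 mm either side along x, hold the two shafts upright; the feet stand 16 mm above the bench.
- plain_shaft_grip (a point): The plain shaft, same in all but that it has no key: leave it in the stand. Point on its axis at the centre of its square end, 110 mm above its foot.
- spare_sprocket: Loose spare white sprocket, 84 mm diameter, 20 mm thick, lying flat; origin at the centre of its underside. Leave alone.
- bearing_block: Loose grey bearing block, 130 mm long along its y, 40 mm wide, 70 mm high; origin at the centre of its underside. Leave alone.
- spanner: Loose steel spanner, 180 mm long along its x, lying flat; origin at its underside. Leave alone.
There are look-alikes about, which are no part of the job. Of the things like the nest, leave any that is blue, turquoise or yellow; of the rest the larger one is meant.

How it is judged:
By the outcome, as a careful person would: the job done as asked, in the order asked, and still so for the second after the job is handed in, while the arm keeps its last pose, push and grip.
It also fails if it takes over 58 s, if anything falls off the work surface, if the arm or the gripper's body presses on something with over 40 N, if the wrist force passes 120 N, or if a joint passes its speed limit or range.

ROBOT

A 7-joint arm with a two-finger parallel gripper is mounted at the origin on the work surface. World frame = base frame: x ahead of the robot, y to its left, z up, the work surface at z = 0. Lengths are in m, angles in rad, forces in N, time in s.
With the tool pointing down it reaches from about 0.4 to 0.9 m from the base axis. Payload 5.5 kg.
Tool frame: the origin (TCP) lies on the mounting face of the last link; the fingertips stand 178 mm ahead of it and the grasp point (between the pads) lies 159 mm ahead of it (robot.tips_ahead is the distance from the TCP to the fingertips, in m); z points along the fingers, y is the direction in which the jaws open and shut (so a half turn about z gives the same grasp; the last joint's range is limited). The gripper opens to 92 mm and grips with 3 to 60 N. Pads are 19 mm wide; open, the fingers measure 130 mm over their backs; the gripper's body (75 mm by 190 mm) begins 47 mm behind the grasp point.
Start: joints at [-0.898, 0.501, -0.427, 1.55, 0.221, 1.138, -0.21], TCP at [0.259, 0.596, 0.405] pointing down, gripper open.
Joint ranges: [-2.88, 2.88], [-0.31, 2.03], [-1.54, 1.56], [0.2, 2.42], [-1.41, 4.55], [0.19, 2.02], [-2.57, 2.57]. Speed limits (rad/s): [2.57, 2.57, 3.14, 3.14, 3.14, 3.14, 3.14].

INTERFACE

Orientations are given as a rotation vector (axis times angle).
In Python, from bench import readout, cams, order, robot gives the robot as it stands.
- The arm moves only by the tool play_rows, never from a script. Its argument "moves" is a list that holds one entry, the list of rows, each a list of 7 numbers: the shift along the tool's x, y, z in mm, then the turn, a rotation vector about the tool's x, y, z in degrees, then the gripper command: -1 is fully open, 1 is shut, values between are in proportion. In form: [[[tx, ty, tz, ax, ay, az, fingers], ...]]. A call has 1 to 10 rows; each row shifts and turns the commanded pose from where the row before left it, along the tool's axes as they then stand; what a row does not reach is not made up. A row lasts 1/10 s, in which the tool goes at most 50 mm and 8.59 degrees, less where a joint would pass 70% of its speed; a pose out of reach is approached as far as the arm can. A call with a gripper value outside its range is refused whole. The fingers move at their own pace and stop on an object; "newtons" is the grip in N (left out, the last holds). Time passes only in rows, so rows that do not move let the fingers close. It gives the time, the measured TCP pose, the force and the opening at its end, in the units of the state.
- readout.get_state(): the state, without advancing time (a new reading comes with each control period).
- cams.get_image(name): name is "side" or "top"; returns a dict with "frame" (384x512x3 uint8, red, green, blue), "depth" (384x512 float32, m along the optical axis (not along the pixel's ray), 0 where there is no reading), "fx", "fy", "cx", "cy" (pixels), "k1" (the pictures are not rectified: a ray, as slopes to the right and down, at radius r is drawn at 1 + k1 r^2 times it, then the intrinsics apply), "origin" and "attitude" of the camera in the world. Camera axes: x right, y down, z forward; pixel columns grow to the right and rows downward; lengths in m; the calibration is good to about 2 mm. A picture is of the moment at which its call begins.
- order.hand_in(): hands the job in, once; it reports no verdict.
The state is a dict: "clock": time; "joint_positions": joint angles; "joint_vel": joint speeds; "joint_torque": joint torques, N m; "tcp_pos": TCP position; "tcp_rot": TCP orientation; "ft_force": force on the tool from outside, world axes, zero at the start; "moment": the same for the moment, N m; "width": finger opening in m.
Only numpy, scipy, OpenCV 4.12 (cv2) and the standard library are available. Lean on these libraries where they do the work, as an engineer would, in place of code of your own. Each camera call takes 0.05 s, during which the arm holds its last target.

## Working session

There is one attempt and no reset: what is moved stays moved. The work goes in short steps, Python scripts to look and compute and a tool call to move; the robot and the scene stay as the last step left them, time stands still between calls to the robot, and variables do not carry over. Pictures are saved under pics/ and viewed, and the job is handed in when it is done.

Besides the shell and the picture viewer there is one more tool, called after "Request:" as name(argument=value, ...), one argument or row to a line, values as JSON. play_rows: Moves the arm, as the interface text tells. Its arguments: {"type":"object","properties":{"moves":{"type":"array","items":{"type":"array","items":{"type":"array","items":{"type":"number"}}}},"newtons":{"type":"number"}},"required":["moves"]}

```bash
ls; mkdir -p pics; python3 - <<'E'
from bench import readout,cams,robot
import cv2,numpy as np
print(readout.get_state()); print(robot, [a for a in dir(robot) if a[0]!='_'])
for n in ("side","top"):
    d=cams.get_image(n); np.savez(f"pics/{n}0.npz",**d)
    print(n,{k:d[k] for k in d if k not in("frame","depth")})
    cv2.imwrite(f"pics/{n}0.png",cv2.resize(d["frame"][:,:,::-1],(800,600),interpolation=cv2.INTER_CUBIC))
E
```

```text
pics
{'clock': 0.0, 'joint_positions': array([-0.89779231,  0.50183987, -0.42677704,  1.55145067,  0.22080234,
        1.13824705, -0.21032062]), 'joint_vel': array([-8.59443676e-04,  8.56506188e-04,  3.70082740e-04,  3.16900738e-05,
       -1.41814653e-03, -7.46347671e-04, -9.91793856e-04]), 'joint_torque': array([-5.19921923e-04, -5.66588688e+01, -5.81571847e+00, -2.79107237e+01,
       -6.85784477e-02,  3.08747822e-02,  1.94962536e-04]), 'tcp_pos': array([0.25889751, 0.59583635, 0.40368148]), 'tcp_rot': array([-6.39096746e-01, -3.07543946e+00,  2.88455934e-03]), 'ft_force': array([ 0.03143529,  0.10487691, -0.70788484]), 'moment': array([-0.01249736, -0.0089561 ,  0.00077946]), 'width': 0.09188524973775306}
<Robot object at 0x7f2ccdfc3a10> ['MotionError', 'tips_ahead']
side {'fx': 410.5653719032811, 'fy': 410.5653719032811, 'cx': 262.8534016283627, 'cy': 190.6490470256872, 'k1': -0.05025699740716772, 'origin': array([ 0.47134259, -0.9291272 ,  0.58051728]), 'attitude': array([-2.08588932,  0.06894053, -0.0297557 ])}
top {'fx': 368.36571854845147, 'fy': 368.36571854845147, 'cx': 263.26612981735383, 'cy': 196.6808807104101, 'k1': -0.014691166214645933, 'origin': array([ 0.34459399, -0.07776791,  1.19569871]), 'attitude': array([-2.13326078,  2.12220164, -0.20953256])}
```

View pics/side0.png

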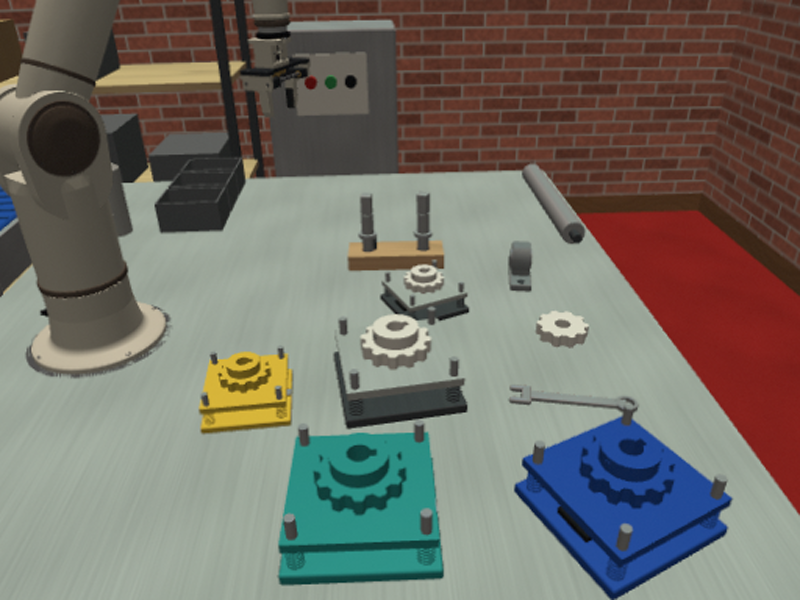

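View pics/top0.png

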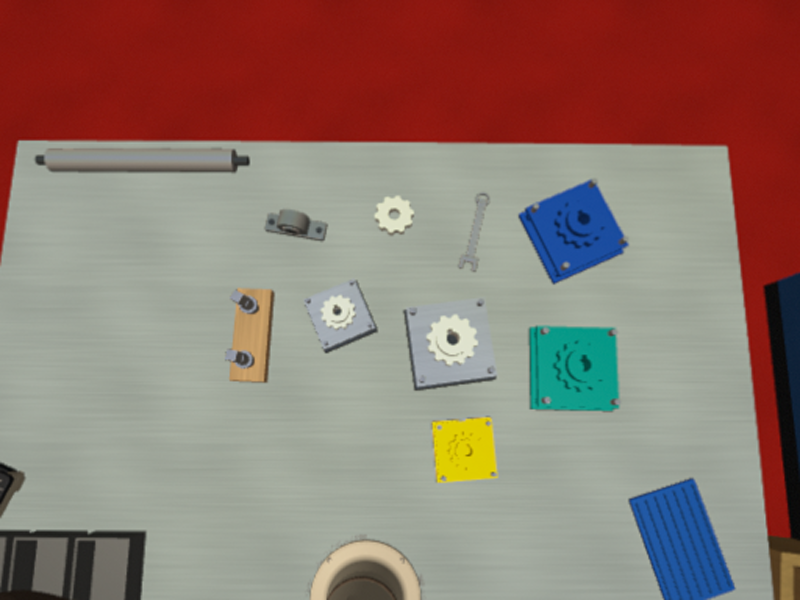

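The side view (800x600) shows two shafts at (367,222) and (423,222). The candidate nests are grey large (400,365), grey small (424,290), yellow (246,390), teal (360,500) and blue (625,500). The large grey one is meant. Next I take close crops of the shafts and that nest.

```bash
python3 - <<'E'
import cv2,numpy as np
s=np.load("pics/side0.npz")["frame"][:,:,::-1]; t=np.load("pics/top0.npz")["frame"][:,:,::-1]
def c(im,x0,y0,w,h,W,H): return cv2.resize(im[y0:y0+h,x0:x0+w],(W,H),interpolation=cv2.INTER_CUBIC)
cv2.imwrite("pics/c1.png",np.hstack([c(s,220,115,72,60,400,333)[:333],c(t,140,175,48,40,400,333)]))
cv2.imwrite("pics/c2.png",np.hstack([c(s,205,190,100,85,400,340),c(t,250,180,80,68,400,340)]))
E
```

```text
(no output)
```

View pics/c1.png

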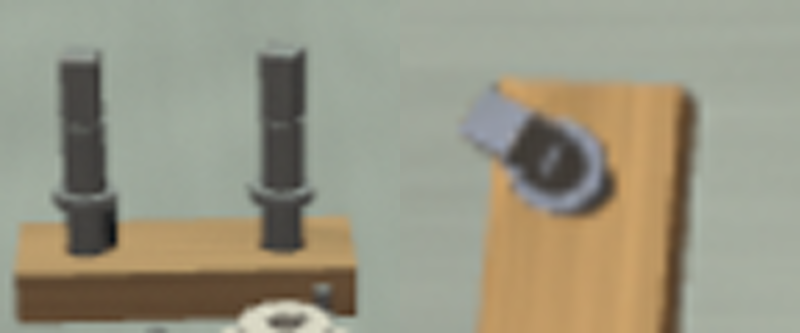

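View pics/c2.png

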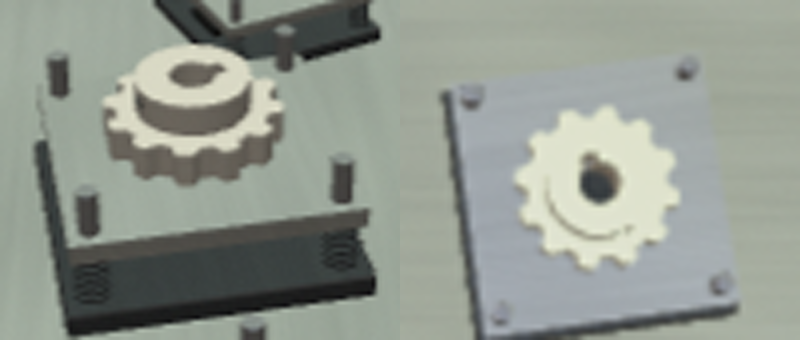

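The keyed shaft is the left one in the side view, 800x600 pixel (367,222): its lower part bulges right with the key at crop (108,228). The right one (423,222) is symmetric and plain. The keyway shows in the top crop at (590,158), against a bore centre of (600,183). Next I measure both.

```bash
cat > h.py <<'E'
import cv2,numpy as np
from scipy.spatial.transform import Rotation as R
def K(d): return np.array([[d["fx"],0,d["cx"]],[0,d["fy"],d["cy"]],[0,0,1]],float)
def rays(d,uv):
    # r is true radius, drawn at 1+k1 r^2 -> OpenCV model
    n=cv2.undistortPoints(np.asarray(uv,float).reshape(-1,1,2),K(d),np.array([d["k1"],0,0,0.])).reshape(-1,2)
    return np.c_[n,np.ones(len(n))]
def at_z(d,uv,z):
    r=rays(d,uv)@R.from_rotvec(d["attitude"]).as_matrix().T; o=d["origin"]
    return o+r*((z-o[2])/r[:,2])[:,None]
def cloud(d):
    v,u=np.mgrid[:384,:512]; uv=np.c_[u.ravel(),v.ravel()]
    r=rays(d,uv)*d["depth"].astype(float).ravel()[:,None]
    p=r@R.from_rotvec(d["attitude"]).as_matrix().T+d["origin"]
    p[d["depth"].ravel()==0]=np.nan
    return p.reshape(384,512,3)
def proj(d,p):
    rm=R.from_rotvec(d["attitude"]).as_matrix().T
    return cv2.projectPoints(np.asarray(p,float).reshape(-1,1,3),cv2.Rodrigues(rm)[0],-rm@d["origin"],K(d),np.array([d["k1"],0,0,0.]))[0].reshape(-1,2)
E
python3 - <<'E'
from h import *
t=dict(np.load("pics/top0.npz")); s=dict(np.load("pics/side0.npz"))
for n,d in(("top",t),("side",s)):
    p=cloud(d)
    for nm,(x0,y0,x1,y1) in {"topA":(140,218,170,240),"topB":(140,180,170,205),"hub":(262,190,315,245)}.items():
        if n=="side": x0,y0,x1,y1={"topA":(228,118,242,165),"topB":(264,118,278,165),"hub":(225,195,280,240)}[nm]
        q=p[y0:y1,x0:x1].reshape(-1,3); q=q[~np.isnan(q[:,0])]
        if nm=="hub": m=q[abs(q[:,2]-.102)<.005]
        else: m=q[q[:,2]>.138]
        print(n,nm,len(m),q[:,2].max(), m.mean(0).round(4),m.min(0).round(4),m.max(0).round(4),(m.min(0)/2+m.max(0)/2).round(4))
t0=t["frame"][:,:,::-1]
def c(im,x0,y0,w,h,W,H): return cv2.resize(im[y0:y0+h,x0:x0+w],(W,H),interpolation=cv2.INTER_CUBIC)
cv2.imwrite("pics/c3.png",np.hstack([c(t0,140,215,30,30,400,400),c(t0,270,198,40,40,400,400)]))
cv2.imwrite("pics/c4.png",np.hstack([c(s["frame"][:,:,::-1],220,115,40,50,400,500),c(s["frame"][:,:,::-1],230,195,50,50,400,400)[:, :].repeat(1,0) if 0 else c(s["frame"][:,:,::-1],228,195,48,60,400,500)]))
E
```

```text
top topA 52 0.14967341693005332 [0.4539 0.242  0.1453] [0.4444 0.2318 0.1391] [0.4646 0.2526 0.1497] [0.4545 0.2422 0.1444]
top topB 52 0.1491402349503952 [0.5633 0.2382 0.1445] [0.5521 0.2268 0.1381] [0.5756 0.2508 0.1491] [0.5639 0.2388 0.1436]
top hub 286 0.10916284832711809 [ 0.4929 -0.1674  0.1016] [ 0.4626 -0.1984  0.0971] [ 0.524  -0.1352  0.1065] [ 0.4933 -0.1668  0.1018]
side topA 41 0.14919776852279515 [0.4519 0.2399 0.1446] [0.4415 0.2305 0.1382] [0.4627 0.2538 0.1492] [0.4521 0.2422 0.1437]
side topB 42 0.14957871946245188 [0.5621 0.2364 0.1444] [0.5496 0.2236 0.1383] [0.5748 0.2529 0.1496] [0.5622 0.2382 0.1439]
side hub 390 0.10571409200792836 [ 0.4913 -0.1691  0.1025] [ 0.4603 -0.1985  0.0973] [ 0.5224 -0.1337  0.1057] [ 0.4913 -0.1661  0.1015]
```

View pics/c3.png

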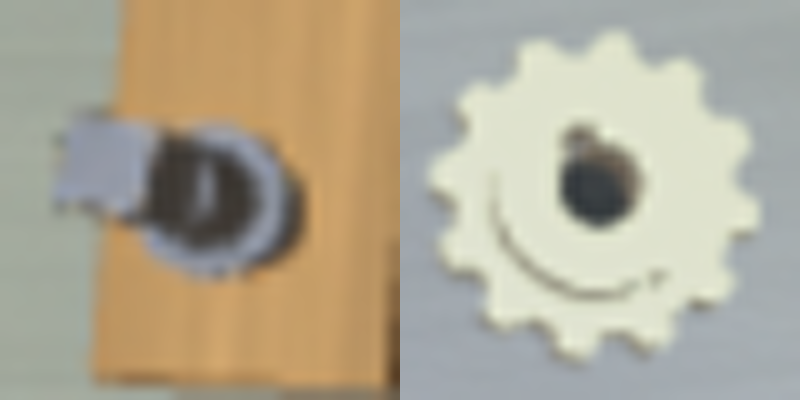

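View pics/c4.png

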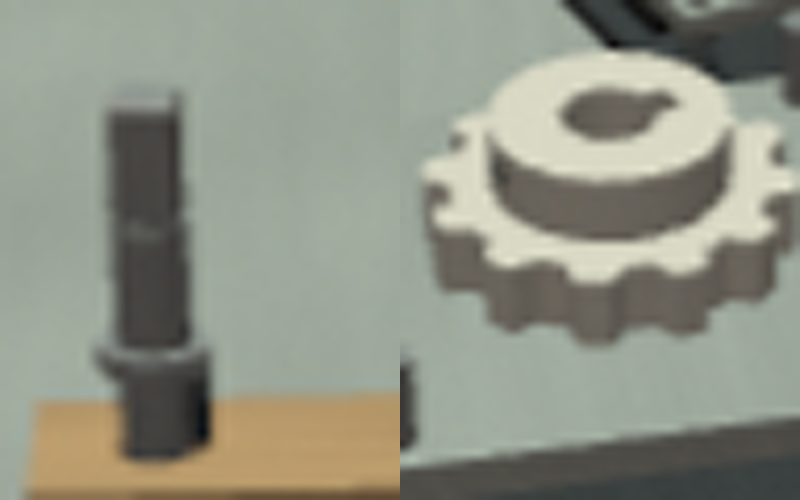

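Both cameras agree. The keyed shaft top is near (0.453, 0.242) at z 0.146. The hub centre is near (0.492, -0.167) at z 0.102. Next I fit yaw, keyway angle and the move.

```bash
python3 - <<'E'
from h import *
from bench import readout
t=dict(np.load("pics/top0.npz")); s=dict(np.load("pics/side0.npz"))
# shaft top square corners (top view crop /13.333 , +140,+215 ; resize centre offset)
c=np.array([[72,116],[160,125],[144,213],[56,206]])/13.333-.5+[140,215]
P=at_z(t,c,.146); print("corners",P.round(4).tolist(), P.mean(0).round(4))
e=np.roll(P,-1,0)-P; print("edges",np.linalg.norm(e[:,:2],axis=1).round(4),np.degrees(np.arctan2(e[:,1],e[:,0])).round(1))
# mask
f=t["frame"].astype(int)[215:245,140:170]; m=((f[:,:,2]-f[:,:,0]>8)&(f.sum(2)>330)).astype(np.uint8)
print("\n".join("".join(".#"[v] for v in r) for r in m[5:24]))
for n,d,b,k in(("top",t,np.array([200,183])/10-.5+[270,198],np.array([177,135])/10-.5+[270,198]),("side",s,np.array([212,113])*.12-.5+[228,195],np.array([270,100])*.12-.5+[228,195])):
    q=at_z(d,[b,k],.102); v=q[1]-q[0]; print(n,q.round(4).tolist(),np.hypot(*v[:2]),np.degrees(np.arctan2(v[1],v[0])))
# shaft key seen sideways: edges at several heights
for n,d in(("side",s),):
    q=cloud(d)[115:165,220:245].reshape(-1,3); q=q[(q[:,2]>.03)&(q[:,2]<.056)&(q[:,1]<.25)]
    print(q[:,:2].min(0),q[:,:2].max(0))
# plate points yaw
q=cloud(t)[170:260,240:330].reshape(-1,3); q=q[(abs(q[:,2]-.057)<.006)]; r=cv2.minAreaRect((q[:,:2]*1000).astype(np.float32)); print("plate",r, len(q))
st=readout.get_state(); print(R.from_rotvec(st["tcp_rot"]).as_matrix().round(3))
E
```

```text
corners [[0.4639, 0.2504, 0.146], [0.462, 0.2314, 0.146], [0.4432, 0.2337, 0.146], [0.4445, 0.2526, 0.146]] [0.4534 0.242  0.146 ]
edges [0.0191 0.019  0.0189 0.0194] [-95.5 173.1  85.8  -6.5]
..............................
..............................
..............................
..............................
.....####.....................
.....######.....##............
.....######.......##..........
.....######........##.........
....#######....#...##.........
....######.....#....#.........
.........#..........#.........
...................##.........
...........#.......##.........
...........###....##..........
.............#####............
..............................
..............................
..............................
..............................
top [[0.4936, -0.1666, 0.102], [0.508, -0.1599, 0.102]] 0.015994702193861905 25.08710663181602
side [[0.4933, -0.1629, 0.102], [0.5089, -0.1576, 0.102]] 0.016522451820596508 18.97576777067694
[0.41193547 0.20644127] [0.48049046 0.24961409]
plate ((493.3565673828125, -167.2959747314453), (160.50035095214844, 160.02638244628906), 7.984427452087402) 1796
[[-0.917  0.398 -0.001]
 [ 0.398  0.917 -0.002]
 [ 0.    -0.002 -1.   ]]
```

Request:
play_rows(
  moves=[
    [[-35.5, -27.4, 0, 0, 0, 0, -1], [-35.5, -27.4, 0, 0, 0, 0, -1], [-35.5, -27.4, 0, 0, 0, 0, -1], [-35.5, -27.4, 0, 0, 0, 0, -1], [-35.5, -27.4, 0, 0, 0, 0, -1], [-35.5, -27.4, 0, 0, 0, 0, -1], [-35.5, -27.4, 0, 0, 0, 0, -1], [-35.5, -27.4, 0, 0, 0, 0, -1], [-35.5, -27.4, 0, 0, 0, 0, -1], [0, 0, 0, 0, 0, -8, -1]],
  ],
)

```text
clock: 1.1
tcp_pos: [0.457, 0.2358, 0.4042]
tcp_rot: [0.436, 3.11, -0.006]
ft_force: [0.7, 0.8, -0.5]
width: 0.0914
```

Request:
play_rows(
  moves=[
    [[0, 0, 0, 0, 0, -8, -1], [0, 0, 0, 0, 0, -2, -1], [0, 0, 0, 0, 0, 0, -1], [0, 0, 0, 0, 0, 0, -1], [0, 0, 0, 0, 0, 0, -1]],
  ],
)

```text
clock: 1.6
tcp_pos: [0.4536, 0.2428, 0.4045]
tcp_rot: [-0.151, -3.138, 0.0]
ft_force: [-1.1, 0.7, -0.0]
width: 0.092
```

```bash
cat >> h.py <<'E'
def goto(x,y,z,yaw=None):
    "tool-frame shift (mm) to world TCP target; yaw = wanted world angle of tool y, deg"
    from bench import readout
    st=readout.get_state(); M=R.from_rotvec(st["tcp_rot"]).as_matrix()
    ya=np.degrees(np.arctan2(M[1,1],M[0,1]))
    print("clock %.2f"%st["clock"],"tcp",st["tcp_pos"].round(4),"yaw_y %.1f"%ya,"zaxis",M[:,2].round(4),"F",st["ft_force"].round(2),"M",st["moment"].round(3),"w %.4f"%st["width"])
    print("q",st["joint_positions"].round(2))
    print("shift tool mm",((np.array([x,y,z])-st["tcp_pos"])@M*1000).round(1), "az", None if yaw is None else round(ya-yaw,1))
E
python3 -c "
from h import *
goto(.4536,.2421,.285,84)"
```

```text
clock 1.60 tcp [0.4536 0.2428 0.4045] yaw_y 84.5 zaxis [-3.e-04 -1.e-04 -1.e+00] F [-1.15  0.66 -0.02] M [ 0.01  -0.013  0.013] w 0.0920
q [-0.24  0.25 -0.35  1.89  0.1   1.02  0.84]
shift tool mm [-1.000e-01 -7.000e-01  1.195e+02] az 0.5
```

Joint 7 would run near its range at the hub, so I grip a quarter turn round instead, with the jaws along the shaft's x. This clears the plain shaft by about 30 mm.

Request:
play_rows(
  moves=[
    [[0, 0, 0, 0, 0, 8.2, -1], [0, 0, 0, 0, 0, 8.2, -1], [0, 0, 0, 0, 0, 8.2, -1], [0, 0, 0, 0, 0, 8.2, -1], [0, 0, 0, 0, 0, 8.2, -1], [0, 0, 0, 0, 0, 8.2, -1], [0, 0, 0, 0, 0, 8.2, -1], [0, 0, 0, 0, 0, 8.2, -1], [0, 0, 0, 0, 0, 8.2, -1], [0, 0, 0, 0, 0, 8.2, -1]],
  ],
)

```text
clock: 2.6
tcp_pos: [0.4536, 0.2429, 0.4047]
tcp_rot: [-2.179, -2.263, 0.0]
ft_force: [0.8, 0.6, 0.0]
width: 0.0919
```

Request:
play_rows(
  moves=[
    [[0, 0, 0, 0, 0, 8.2, -1], [0, 0, 0, 0, 0, 0, -1], [0, 0, 30, 0, 0, 0, -1], [0, 0, 0, 0, 0, 0, -1], [0, 0, 0, 0, 0, 0, -1], [0, 0, 0, 0, 0, 0, -1]],
  ],
)

```text
clock: 3.2
tcp_pos: [0.4541, 0.243, 0.3756]
tcp_rot: [2.327, 2.11, 0.002]
ft_force: [-0.5, -0.4, 0.7]
width: 0.0917
```

```bash
python3 - <<'E'
from h import *
goto(.4536,.2421,.285,-6)
from bench import cams
for n in ("side","top"):
    d=cams.get_image(n); np.savez(f"pics/{n}1.npz",**d)
s=np.load("pics/side1.npz")["frame"][:,:,::-1]; t=np.load("pics/top1.npz")["frame"][:,:,::-1]
def c(im,x0,y0,w,h,W,H): return cv2.resize(im[y0:y0+h,x0:x0+w],(W,H),interpolation=cv2.INTER_CUBIC)
cv2.imwrite("pics/c5.png",np.hstack([c(s,200,60,90,120,400,533),c(t,100,170,90,120,400,533)]))
E
```

```text
clock 3.20 tcp [0.4541 0.243  0.3756] yaw_y -5.6 zaxis [ 9.e-04  6.e-04 -1.e+00] F [-0.48 -0.43  0.65] M [-0.051  0.001  0.028] w 0.0917
q [-0.43  0.27 -0.13  1.93  0.04  0.95 -0.68]
shift tool mm [-1.  -0.5 90.6] az 0.4
```

View pics/c5.png

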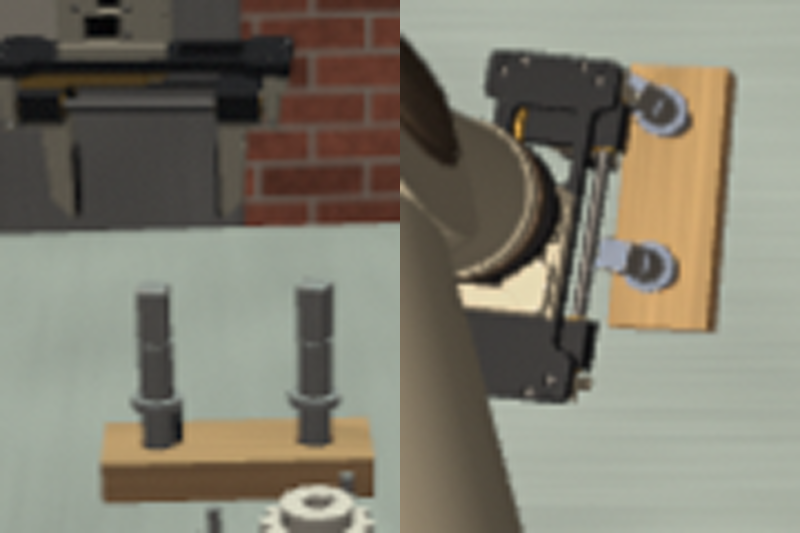

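The side crop shows the open fingers straddling the left (keyed) shaft: tips at crop (75,215) and (218,215), shaft at (153,290). The top crop is occluded but consistent. I descend and grip.

Request:
play_rows(
  moves=[
    [[-1, -0.5, 18, 0, 0, 0.4, -1], [0, 0, 18, 0, 0, 0, -1], [0, 0, 18, 0, 0, 0, -1], [0, 0, 18, 0, 0, 0, -1], [0, 0, 18, 0, 0, 0, -1], [0, 0, 0, 0, 0, 0, -1], [0, 0, 0, 0, 0, 0, -1], [0, 0, 0, 0, 0, 0, -1]],
  ],
)

```text
clock: 4.1
tcp_pos: [0.4538, 0.2421, 0.286]
tcp_rot: [2.336, 2.1, 0.003]
ft_force: [-0.0, 0.3, -0.4]
width: 0.0918
```

Request:
play_rows(
  moves=[
    [[0, 0, 0, 0, 0, 0, 1], [0, 0, 0, 0, 0, 0, 1], [0, 0, 0, 0, 0, 0, 1], [0, 0, 0, 0, 0, 0, 1], [0, 0, 0, 0, 0, 0, 1], [0, 0, 0, 0, 0, 0, 1], [0, 0, 0, 0, 0, 0, 1], [0, 0, 0, 0, 0, 0, 1]],
  ],
  newtons=40,
)

```text
clock: 4.9
tcp_pos: [0.4531, 0.2418, 0.2847]
tcp_rot: [-2.336, -2.101, 0.0]
ft_force: [0.6, -0.2, 0.6]
width: 0.0326
```

```bash
python3 -c "
from h import *
goto(.4536,.2421,.405,-6)"
```

```text
clock 4.90 tcp [0.4531 0.2418 0.2847] yaw_y -6.1 zaxis [-1.e-04 -0.e+00 -1.e+00] F [ 0.63 -0.17  0.6 ] M [-0.066  0.082  0.037] w 0.0326
q [-0.44  0.39 -0.12  2.    0.07  0.75 -0.71]
shift tool mm [   0.4    0.4 -120.3] az -0.1
```

Fingers are still closing.

Request:
play_rows(
  moves=[
    [[0, 0, 0, 0, 0, 0, 1], [0, 0, 0, 0, 0, 0, 1], [0, 0, 0, 0, 0, 0, 1], [0, 0, 0, 0, 0, 0, 1], [0, 0, 0, 0, 0, 0, 1]],
  ],
)

```text
clock: 5.4
tcp_pos: [0.4532, 0.2418, 0.2847]
tcp_rot: [2.336, 2.1, 0.0]
ft_force: [1.4, 1.2, -0.3]
width: 0.0198
```

```bash
python3 -c "
from h import *
goto(.4536,.2421,.405,-6)"
```

```text
clock 5.40 tcp [0.4532 0.2418 0.2847] yaw_y -6.1 zaxis [ 1.e-04  1.e-04 -1.e+00] F [ 1.37  1.22 -0.29] M [-0.026 -0.08   0.046] w 0.0198
q [-0.44  0.39 -0.12  2.    0.07  0.75 -0.71]
shift tool mm [   0.4    0.4 -120.3] az -0.1
```

Request:
play_rows(
  moves=[
    [[0, 0, -5, 0, 0, 0, 1], [0, 0, -10, 0, 0, 0, 1], [0, 0, -15, 0, 0, 0, 1], [0, 0, -20, 0, 0, 0, 1], [0, 0, -25, 0, 0, 0, 1], [0, 0, -25, 0, 0, 0, 1], [0, 0, -25, 0, 0, 0, 1], [0, 0, 0, 0, 0, 0, 1], [0, 0, 0, 0, 0, 0, 1], [0, 0, 0, 0, 0, 0, 1]],
  ],
)

```text
clock: 6.4
tcp_pos: [0.4524, 0.2413, 0.4081]
tcp_rot: [-2.335, -2.1, 0.005]
ft_force: [0.2, -0.5, -4.8]
width: 0.0207
```

```bash
python3 - <<'E'
from h import *
goto(.493,-.167,.410,18)
from bench import cams
for n in ("side",):
    d=cams.get_image(n); np.savez(f"pics/{n}2.npz",**d)
s=np.load("pics/side2.npz")["frame"][:,:,::-1]
cv2.imwrite("pics/c6.png",cv2.resize(s[20:185,170:330],(640,660)[:2] if 0 else (582,600),interpolation=cv2.INTER_CUBIC))
E
```

```text
clock 6.40 tcp [0.4524 0.2413 0.4081] yaw_y -6.1 zaxis [-0.0028 -0.0015 -1.    ] F [ 0.19 -0.51 -4.77] M [-0.15   0.089 -0.007] w 0.0207
q [-0.43  0.23 -0.13  1.89  0.03  1.03 -0.68]
shift tool mm [-401.7   83.6   -1.3] az -24.1
```

View pics/c6.png

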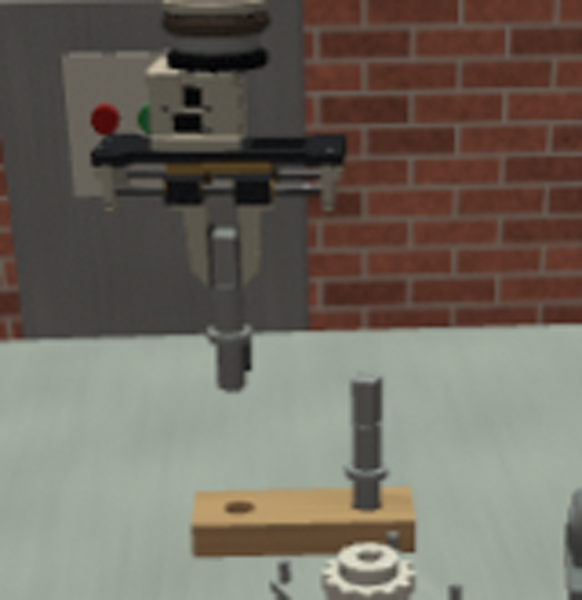

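The shaft is held upright and its key is visible on the right at crop (247,355). The plain shaft is still in the stand. I carry it to the hub.

Request:
play_rows(
  moves=[
    [[-20, 4.2, 0, 0, 0, 0, 1], [-40, 8.3, 0, 0, 0, 0, 1], [-48, 10, 0, 0, 0, 0, 1], [-48, 10, 0, 0, 0, 0, 1], [-48, 10, 0, 0, 0, 0, 1], [-48, 10, 0, 0, 0, 0, 1], [-48, 10, 0, 0, 0, 0, 1], [-48, 10, 0, 0, 0, 0, 1], [-34, 7, 0, 0, 0, 0, 1], [-20, 4.1, 0, 0, 0, 0, 1]],
  ],
)

```text
clock: 7.45
tcp_pos: [0.4928, -0.1707, 0.4083]
tcp_rot: [-2.34, -2.095, 0.004]
ft_force: [0.3, -0.2, -4.5]
width: 0.0201
```

Request:
play_rows(
  moves=[
    [[0, 0, 0, 0, 0, -8, 1], [0, 0, 0, 0, 0, -8, 1], [0, 0, 0, 0, 0, -8, 1], [0, 0, 0, 0, 0, 0, 1], [0, 0, 0, 0, 0, 0, 1], [0, 0, 0, 0, 0, 0, 1], [0, 0, 0, 0, 0, 0, 1]],
  ],
)

```text
clock: 8.15
tcp_pos: [0.4937, -0.1667, 0.4095]
tcp_rot: [-1.85, -2.539, 0.0]
ft_force: [-0.1, -0.2, -4.5]
width: 0.0197
```

```bash
python3 - <<'E'
from h import *
goto(.493,-.167,.400,18)
from bench import cams
for n in ("side","top"):
    d=cams.get_image(n); np.savez(f"pics/{n}3.npz",**d)
s=np.load("pics/side3.npz")["frame"][:,:,::-1]
cv2.imwrite("pics/c7.png",cv2.resize(s[90:260,180:340],(565,600),interpolation=cv2.INTER_CUBIC))
E
```

```text
clock 8.15 tcp [ 0.4937 -0.1667  0.4095] yaw_y 17.8 zaxis [-5.e-04  1.e-04 -1.e+00] F [-0.12 -0.16 -4.53] M [-0.048  0.036 -0.063] w 0.0197
q [ 0.18  0.23  0.11  1.88 -0.03  1.03  0.61]
shift tool mm [-0.1 -0.7  9.5] az -0.2
```

View pics/c7.png

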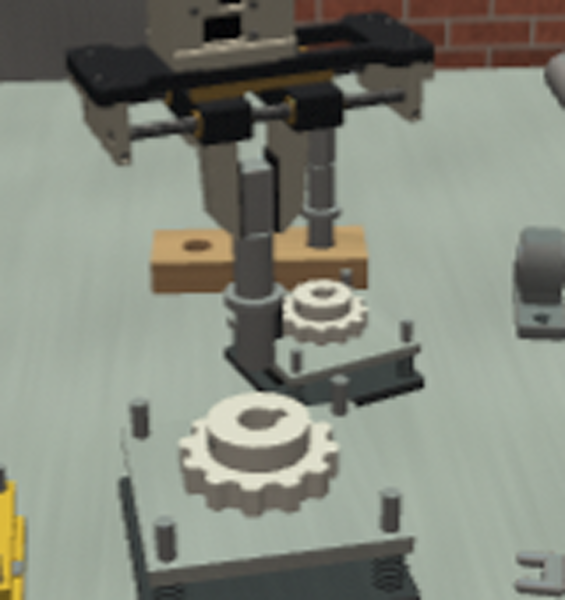

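```bash
python3 - <<'E'
from h import *
from scipy.optimize import least_squares
d=dict(np.load("pics/side3.npz")); p=cloud(d)
sub=p[120:205,235:270].reshape(-1,3); q=sub[(abs(sub[:,0]-.493)<.03)&(abs(sub[:,1]+.167)<.03)]
print("zmin",np.nanmin(q[:,2]),np.nanmax(q[:,2]))
for a,b,r in((.144,.176,.012),(.195,.23,.012)):
    m=q[(q[:,2]>a)&(q[:,2]<b)]
    f=lambda c: np.hypot(m[:,0]-c[0],m[:,1]-c[1])-r
    s=least_squares(f,[.493,-.167],loss="soft_l1",f_scale=.001); print(a,b,len(m),s.x.round(4),np.abs(f(s.x)).mean(),(m[:,:2].min(0)+m[:,:2].max(0))/2)
for z in (.1405,.1825): print(proj(d,[[.4937,-.1667,z],[.4937-.012,-.1667,z],[.4937+.012,-.1667,z]]).round(1).tolist())
cv2.imwrite("pics/c8.png",cv2.resize(d["frame"][150:205,225:275,::-1],(545,600),interpolation=cv2.INTER_CUBIC))
E
```

```text
zmin 0.10145277636317801 0.3164962902326099
0.144 0.176 165 [ 0.4918 -0.1633] 0.0009917443757057652 [ 0.49362759 -0.16996537]
0.195 0.23 167 [ 0.4913 -0.1636] 0.0008865009049104916 [ 0.49056936 -0.1707769 ]
[[252.8, 193.7], [247.3, 193.9], [258.4, 193.5]]
[[252.5, 176.4], [246.7, 176.6], [258.2, 176.2]]
```

View pics/c8.png

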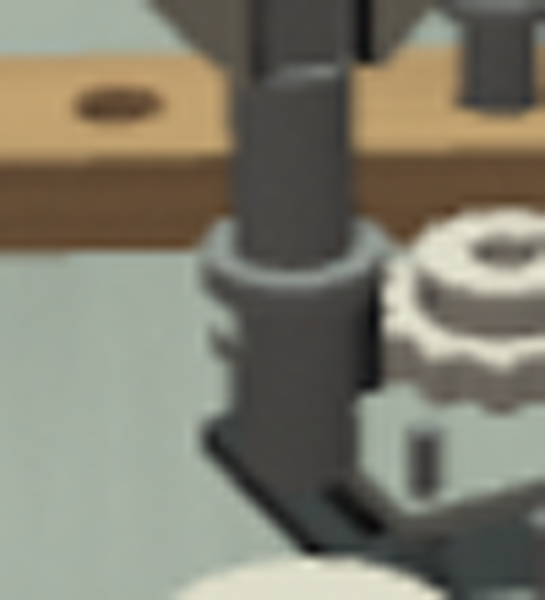

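```bash
python3 - <<'E'
from h import *
from scipy.optimize import least_squares
d=dict(np.load("pics/side3.npz")); p=cloud(d).reshape(-1,3)
def fit(m,r,g):
    f=lambda c: np.hypot(m[:,0]-c[0],m[:,1]-c[1])-r
    s=least_squares(f,g,loss="soft_l1",f_scale=.001); print(len(m),s.x.round(4),np.abs(f(s.x)).mean())
q=p[(abs(p[:,0]-.493)<.045)&(abs(p[:,1]+.167)<.045)]
fit(q[(q[:,2]>.083)&(q[:,2]<.098)&(np.hypot(q[:,0]-.492,q[:,1]+.166)<.036)],.032,[.493,-.167])
d=dict(np.load("pics/side0.npz")); p=cloud(d).reshape(-1,3)
q=p[(abs(p[:,0]-.453)<.03)&(abs(p[:,1]-.242)<.03)]
fit(q[(q[:,2]>.072)&(q[:,2]<.1)],.012,[.453,.242])
d=dict(np.load("pics/side3.npz"))
cv2.imwrite("pics/c9.png",cv2.resize(d["frame"][197:227,230:275,::-1],(800,533),interpolation=cv2.INTER_CUBIC))
E
```

```text
250 [ 0.4918 -0.1661] 0.0037396545730124585
66 [0.4521 0.2446] 0.0015005340818907541
```

View pics/c9.png

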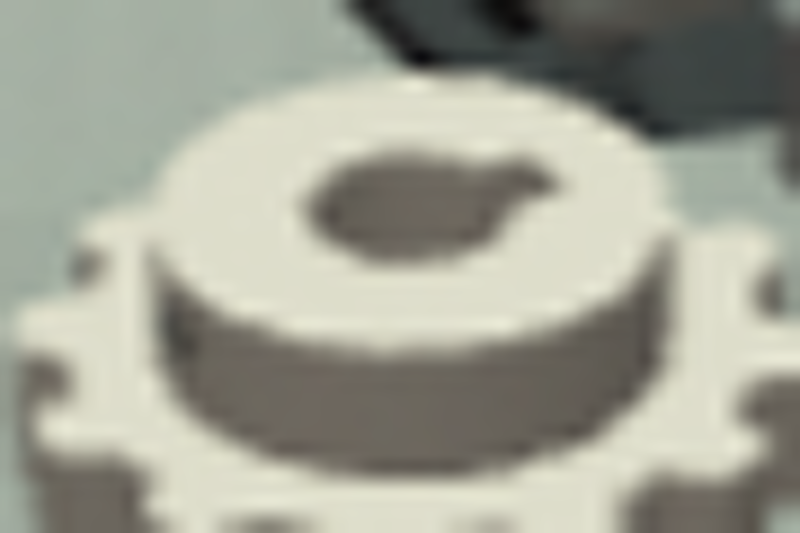

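```bash
python3 - <<'E'
from h import *
from scipy.optimize import minimize
S=12
def poly(cx,cy,th):
    a=np.arcsin(5/13.); t=np.linspace(a,2*np.pi-a,60); b=np.c_[13*np.cos(t),13*np.sin(t)]
    b=np.vstack([b,[[19,-5],[19,5]]])/1000
    c,s=np.cos(th),np.sin(th); b=b@np.array([[c,s],[-s,c]])
    return np.c_[b+[cx,cy],np.full(len(b),.102)]
for n,fn,(x0,y0,w,h) in(("side","pics/side3.npz",(244,203,22,13)),("top","pics/top0.npz",(282,207,17,17))):
    d=dict(np.load(fn)); g=d["frame"][y0:y0+h,x0:x0+w].astype(float).mean(2)
    hi=np.percentile(g,85); lo=np.percentile(g,8); I=np.clip((hi-g)/(hi-lo),0,1)
    def ren(v):
        uv=(proj(d,poly(v[0]/1000,v[1]/1000,np.radians(v[2])))+.5-[x0,y0])*S
        m=np.zeros((h*S,w*S),np.uint8); cv2.fillPoly(m,[np.round(uv*16-8).astype(int)],255,shift=4)
        return cv2.GaussianBlur(cv2.resize(m,(w,h),interpolation=cv2.INTER_AREA).astype(float)/255,(0,0),.5)
    best=None
    for th in (5,15,25,35):
        r=minimize(lambda v:((ren(v)-I)**2).sum(),[493,-167,th],method="Nelder-Mead",options=dict(initial_simplex=[[493,-167,th],[496,-167,th],[493,-164,th],[493,-167,th+10]]))
        if best is None or r.fun<best.fun: best=r
    print(n,best.x.round(2),best.fun)
E
```

```text
side [ 492.32 -163.55   21.52] 11.019020962066604
top [ 492.66 -166.48   22.73] 1.6135608187273756
```

The hole outline fits in both views give a keyway of about 22° (21.5 and 22.7), and the shaft axis sits within about 1 mm of the bore. I lower the pilot into the bore.

Request:
play_rows(
  moves=[
    [[0, 0, 10, 0, 0, 0, 1], [0, 0, 10, 0, 0, 0, 1], [0, 0, 10, 0, 0, 0, 1], [0, 0, 5, 0, 0, 0, 1], [0, 0, 0, 0, 0, 0, 1], [0, 0, 3, 0, 0, 0, 1], [0, 0, 3, 0, 0, 0, 1], [0, 0, 3, 0, 0, 0, 1], [0, 0, 0, 0, 0, 0, 1], [0, 0, 0, 0, 0, 0, 1]],
  ],
)

```text
clock: 9.25
tcp_pos: [0.4937, -0.1669, 0.3658]
tcp_rot: [1.848, 2.54, -0.0]
ft_force: [-0.7, 0.4, -4.2]
width: 0.0197
```

```bash
python3 -c "
from h import *
goto(.4935,-.1666,.357,22.3)"
```

```text
clock 9.25 tcp [ 0.4937 -0.1669  0.3658] yaw_y 17.9 zaxis [ 0.e+00 -1.e-04 -1.e+00] F [-0.72  0.41 -4.22] M [-0.161 -0.001 -0.022] w 0.0197
q [ 0.18  0.29  0.11  1.93 -0.04  0.93  0.62]
shift tool mm [ 0.3 -0.1  8.8] az -4.4
```

Request:
play_rows(
  moves=[
    [[0, 0, 3, 0, 0, 0, 1], [0, 0, 3, 0, 0, 0, 1], [0, 0, 2, 0, 0, 0, 1], [0, 0, 0, 0, 0, 0, 1], [0, 0, 0, 0, 0, 0, 1]],
  ],
)

```text
clock: 9.75
tcp_pos: [0.4937, -0.1669, 0.3576]
tcp_rot: [-1.848, -2.54, 0.0]
ft_force: [0.9, -1.7, -4.1]
width: 0.0201
```

Request:
play_rows(
  moves=[
    [[0, 0, 1, 0, 0, 0, 1], [0, 0, 1, 0, 0, 0, 1], [0, 0, 1, 0, 0, 0, 1], [0, 0, 1, 0, 0, 0, 1], [0, 0, 0, 0, 0, 0, 1], [0, 0, 0, 0, 0, 0, 1]],
  ],
)

```text
clock: 10.35
tcp_pos: [0.4937, -0.1669, 0.3536]
tcp_rot: [-1.848, -2.54, 0.0]
ft_force: [0.3, -0.4, -4.6]
width: 0.0199
```

```bash
python3 - <<'E'
from h import *
goto(.4935,-.1666,.357,22.3)
from bench import cams
d=cams.get_image("side"); np.savez("pics/side4.npz",**d)
cv2.imwrite("pics/c10.png",cv2.resize(d["frame"][140:240,205:305,::-1],(600,600),interpolation=cv2.INTER_CUBIC))
E
```

```text
clock 10.35 tcp [ 0.4937 -0.1669  0.3536] yaw_y 17.9 zaxis [-1.e-04 -0.e+00 -1.e+00] F [ 0.3  -0.41 -4.65] M [-0.348 -0.051 -0.017] w 0.0199
q [ 0.18  0.3   0.11  1.94 -0.04  0.91  0.62]
shift tool mm [ 0.3 -0.1 -3.4] az -4.4
```

View pics/c10.png

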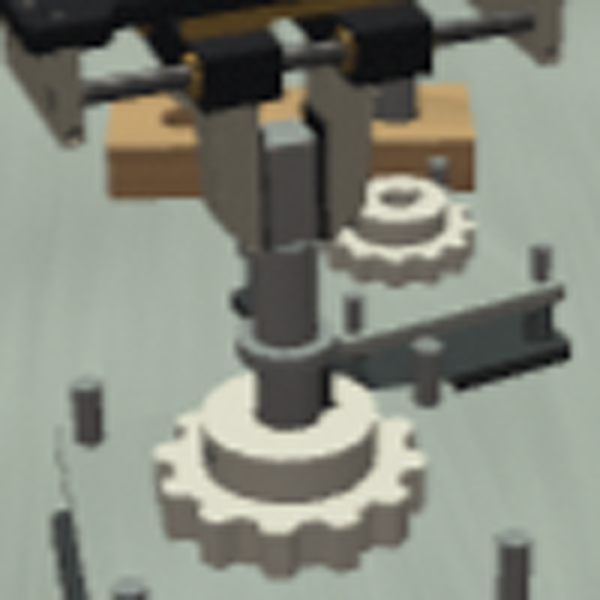

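The pilot is in the bore, with the shaft entering the face at crop (290,410) and the key at (325,390) near face level. I creep on.

Request:
play_rows(
  moves=[
    [[0, 0, 1, 0, 0, 0, 1], [0, 0, 1, 0, 0, 0, 1], [0, 0, 0, 0, 0, 0, 1], [0, 0, 0, 0, 0, 0, 1]],
  ],
)

```text
clock: 10.8
tcp_pos: [0.4937, -0.1668, 0.3516]
tcp_rot: [-1.848, -2.54, 0.0]
ft_force: [-0.2, -1.1, -5.1]
width: 0.0198
```

Request:
play_rows(
  moves=[
    [[0, 0, 1, 0, 0, 0, 1], [0, 0, 1, 0, 0, 0, 1], [0, 0, 0, 0, 0, 0, 1], [0, 0, 0, 0, 0, 0, 1]],
  ],
)

```text
clock: 11.2
tcp_pos: [0.4937, -0.1668, 0.3496]
tcp_rot: [-1.848, -2.54, 0.0]
ft_force: [1.0, -0.6, -6.1]
width: 0.0199
```

```bash
python3 -c "
from h import *
goto(.4935,-.1666,.357,22.3)"
```

```text
clock 11.20 tcp [ 0.4937 -0.1668  0.3496] yaw_y 17.9 zaxis [-1.e-04  0.e+00 -1.e+00] F [ 1.02 -0.63 -6.12] M [-0.442 -0.129 -0.012] w 0.0199
q [ 0.18  0.31  0.11  1.94 -0.04  0.9   0.62]
shift tool mm [ 0.3 -0.1 -7.4] az -4.4
```

```bash
python3 - <<'E'
from h import *
from bench import cams
d=cams.get_image("side"); np.savez("pics/side5.npz",**d)
a=np.load("pics/side4.npz")["frame"]
f=lambda im:cv2.resize(im[175:235,225:285,::-1],(400,400),interpolation=cv2.INTER_CUBIC)
cv2.imwrite("pics/c11.png",np.hstack([f(a),f(d["frame"])]))
for n in(3,4,5):
    p=cloud(dict(np.load(f"pics/side{n}.npz"))).reshape(-1,3)
    r=np.hypot(p[:,0]-.492,p[:,1]+.166)
    print(n,np.median(p[(r>.02)&(r<.03)&(p[:,2]>.08)&(p[:,2]<.115)&(p[:,1]<-.15)][:,2]),np.median(p[(r>.055)&(r<.1)&(p[:,2]>.03)&(p[:,2]<.07)&(abs(p[:,0]-.492)<.06)][:,2]))
E
```

```text
3 0.10285679151683813 0.05775562604517526
4 0.10267875902565662 0.05778425123903713
5 0.10291171276059385 0.05781285836398398
```

View pics/c11.png

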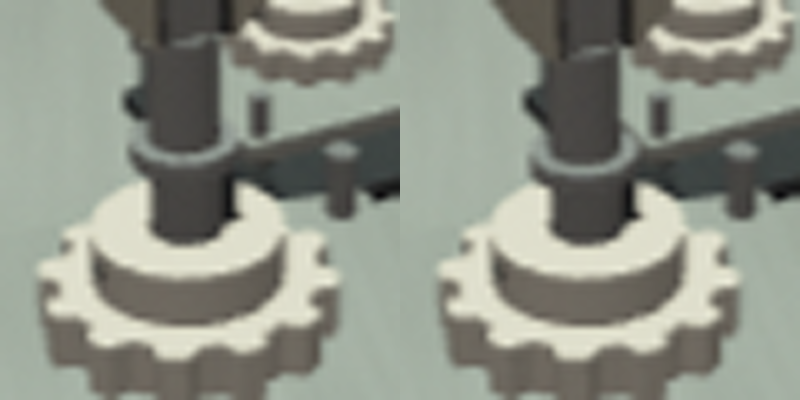

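The plate has not sunk: the face is still at 0.1029 though the foot is nominally 21 mm below it, so the key already seems to be entering the keyway. A small lateral moment shows; I relieve it, turn toward 22° and watch Mz.

Request:
play_rows(
  moves=[
    [[-0.5, 0, 0, 0, 0, 0, 1], [0, 0, 0, 0, 0, -1, 1], [0, 0, 0, 0, 0, -1, 1], [0, 0, 0, 0, 0, 0, 1], [0, 0, 0, 0, 0, 0, 1]],
  ],
)

```text
clock: 11.75
tcp_pos: [0.4939, -0.1672, 0.3497]
tcp_rot: [-1.804, -2.572, -0.0]
ft_force: [-0.2, 0.6, -5.1]
width: 0.0199
```

```bash
python3 -c "
from h import *
goto(.4935,-.1666,.357,22.3)"
```

```text
clock 11.75 tcp [ 0.4939 -0.1672  0.3497] yaw_y 19.9 zaxis [-1.e-04  2.e-04 -1.e+00] F [-0.21  0.61 -5.14] M [-0.075  0.034  0.012] w 0.0199
q [ 0.19  0.31  0.1   1.94 -0.04  0.9   0.66]
shift tool mm [ 0.7 -0.1 -7.3] az -2.4
```

Request:
play_rows(
  moves=[
    [[0, 0, 0, 0, 0, -1, 1], [0, 0, 0, 0, 0, -1, 1], [0, 0, 0, 0, 0, 0, 1], [0, 0, 0, 0, 0, 0, 1]],
  ],
)

```text
clock: 12.15
tcp_pos: [0.4939, -0.1673, 0.3497]
tcp_rot: [-1.759, -2.603, -0.0]
ft_force: [0.1, 0.1, -4.9]
width: 0.0201
```

```bash
python3 -c "
from h import *
goto(.4935,-.1666,.357,22.3)"
```

```text
clock 12.15 tcp [ 0.4939 -0.1673  0.3497] yaw_y 21.9 zaxis [-0.e+00  1.e-04 -1.e+00] F [ 0.12  0.1  -4.91] M [-0.117  0.052  0.005] w 0.0201
q [ 0.19  0.31  0.1   1.94 -0.04  0.9   0.69]
shift tool mm [ 0.8 -0.1 -7.3] az -0.4
```

Request:
play_rows(
  moves=[
    [[0, 0, 2, 0, 0, 0, 1], [0, 0, 2, 0, 0, 0, 1], [0, 0, 2, 0, 0, 0, 1], [0, 0, 0, 0, 0, 0, 1], [0, 0, 0, 0, 0, 0, 1]],
  ],
)

```text
clock: 12.65
tcp_pos: [0.4939, -0.1673, 0.3436]
tcp_rot: [-1.758, -2.603, 0.0]
ft_force: [0.6, -0.4, -4.1]
width: 0.0196
```

```bash
python3 -c "
from h import *
goto(.4939,-.1673,.331,22.3)"
```

```text
clock 12.65 tcp [ 0.4939 -0.1673  0.3436] yaw_y 21.9 zaxis [-3.e-04  1.e-04 -1.e+00] F [ 0.57 -0.44 -4.09] M [-0.11   0.008  0.022] w 0.0196
q [ 0.19  0.31  0.1   1.94 -0.04  0.88  0.69]
shift tool mm [-0.   0.  12.6] az -0.4
```

No rise in axial force, so the key is sliding down the keyway. I continue.

Request:
play_rows(
  moves=[
    [[0, 0, 2, 0, 0, 0, 1], [0, 0, 2, 0, 0, 0, 1], [0, 0, 2, 0, 0, 0, 1], [0, 0, 2, 0, 0, 0, 1], [0, 0, 2, 0, 0, 0, 1], [0, 0, 0, 0, 0, 0, 1], [0, 0, 0, 0, 0, 0, 1]],
  ],
)

```text
clock: 13.35
tcp_pos: [0.4939, -0.1673, 0.3336]
tcp_rot: [-1.758, -2.603, 0.0]
ft_force: [-0.2, 0.1, -3.9]
width: 0.0196
```

```bash
python3 - <<'E'
from h import *
goto(.4939,-.1673,.319,22.3)
from bench import cams
d=cams.get_image("side"); np.savez("pics/side6.npz",**d)
cv2.imwrite("pics/c12.png",cv2.resize(d["frame"][165:235,220:290,::-1],(600,600),interpolation=cv2.INTER_CUBIC))
E
```

```text
clock 13.35 tcp [ 0.4939 -0.1673  0.3336] yaw_y 21.9 zaxis [-2.e-04  1.e-04 -1.e+00] F [-0.22  0.14 -3.9 ] M [-0.135 -0.047 -0.008] w 0.0196
q [ 0.2   0.33  0.09  1.95 -0.04  0.86  0.69]
shift tool mm [-0.   0.  14.6] az -0.4
```

View pics/c12.png

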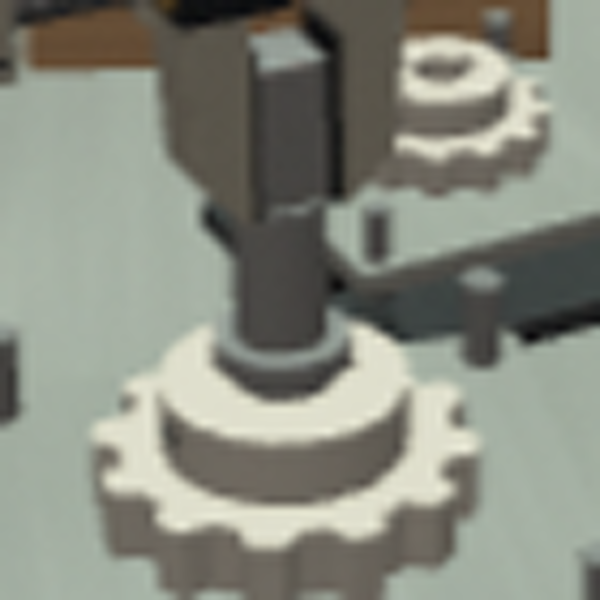

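The collar is just above the hub face, crop (283,360), and the plate is still up. I make a small back-and-forth turn for free play, then seat the collar.

Request:
play_rows(
  moves=[
    [[0, 0, 0, 0, 0, -1.5, 1], [0, 0, 0, 0, 0, 1.5, 1], [0, 0, 0, 0, 0, 1.5, 1], [0, 0, 0, 0, 0, -1.5, 1], [0, 0, 2, 0, 0, 0, 1], [0, 0, 1, 0, 0, 0, 1], [0, 0, 1, 0, 0, 0, 1], [0, 0, 1, 0, 0, 0, 1], [0, 0, 0, 0, 0, 0, 1], [0, 0, 0, 0, 0, 0, 1]],
  ],
)

```text
clock: 14.4
tcp_pos: [0.4939, -0.1673, 0.3288]
tcp_rot: [1.759, 2.603, 0.0]
ft_force: [-0.8, -0.3, -3.5]
width: 0.0196
```

```bash
python3 -c "
from h import *
goto(.4939,-.1673,.319,22.3)"
```

```text
clock 14.40 tcp [ 0.4939 -0.1673  0.3288] yaw_y 21.9 zaxis [ 1.e-04 -0.e+00 -1.e+00] F [-0.81 -0.29 -3.51] M [-0.087  0.16  -0.009] w 0.0196
q [ 0.2   0.33  0.09  1.96 -0.04  0.85  0.69]
shift tool mm [0.  0.  9.8] az -0.4
```

Request:
play_rows(
  moves=[
    [[0, 0, 1, 0, 0, 0, 1], [0, 0, 1, 0, 0, 0, 1], [0, 0, 0, 0, 0, 0, 1], [0, 0, 0, 0, 0, 0, 1], [0, 0, 0, 0, 0, 0, 1]],
  ],
)

```text
clock: 14.9
tcp_pos: [0.4939, -0.1674, 0.3269]
tcp_rot: [1.758, 2.603, 0.0]
ft_force: [-1.1, 0.4, 1.8]
width: 0.0199
```

Request:
play_rows(
  moves=[
    [[0, 0, 1, 0, 0, 0, 1], [0, 0, 1, 0, 0, 0, 1], [0, 0, 0, 0, 0, 0, 1], [0, 0, 0, 0, 0, 0, 1], [0, 0, 0, 0, 0, 0, 1]],
  ],
)

```text
clock: 15.4
tcp_pos: [0.4939, -0.1673, 0.3248]
tcp_rot: [1.758, 2.603, 0.0]
ft_force: [-1.0, -0.7, 1.7]
width: 0.02
```

Request:
play_rows(
  moves=[
    [[0, 0, 1, 0, 0, 0, 1], [0, 0, 1, 0, 0, 0, 1], [0, 0, 0, 0, 0, 0, 1], [0, 0, 0, 0, 0, 0, 1], [0, 0, 0, 0, 0, 0, 1]],
  ],
)

```text
clock: 15.9
tcp_pos: [0.4939, -0.1673, 0.3228]
tcp_rot: [1.758, 2.603, 0.0]
ft_force: [-1.1, -0.2, 2.4]
width: 0.0199
```

```bash
cat > look.py <<'E'
from h import *
import sys
from bench import cams,readout
F=[]
for i in range(4):
    F.append(readout.get_state()["ft_force"][2]); d=cams.get_image("side")
n=sys.argv[1]; np.savez(f"pics/side{n}.npz",**d)
goto(.4939,-.1673,.319,22.3); print("Fz mean",np.mean(F))
def m(d):
    p=cloud(d).reshape(-1,3); r=np.hypot(p[:,0]-.492,p[:,1]+.166)
    k=lambda s:np.median(p[s][:,2])
    return k((r>.022)&(r<.029)&(p[:,2]>.078)&(p[:,2]<.108)&(p[:,1]<-.18)&(r<.029)), k((r>.055)&(r<.1)&(p[:,2]>.035)&(p[:,2]<.064)&(abs(p[:,0]-.492)<.06)&(p[:,1]<-.21))
a=m(dict(np.load("pics/side3.npz"))); b=m(d); print("hub,plate z mm before",np.array(a)*1e3,"now",np.array(b)*1e3,"sunk",(np.array(a)-b)*1e3)
cv2.imwrite(f"pics/l{n}.png",cv2.resize(d["frame"][165:275,205:305,::-1],(545,600),interpolation=cv2.INTER_CUBIC))
E
python3 look.py 7
```

```text
clock 16.10 tcp [ 0.4939 -0.1673  0.3228] yaw_y 21.9 zaxis [ 2.e-04 -1.e-04 -1.e+00] F [-1.89 -0.93  3.8 ] M [-0.078  0.567 -0.01 ] w 0.0201
q [ 0.2   0.34  0.09  1.96 -0.04  0.84  0.7 ]
shift tool mm [ 0.  -0.   3.8] az -0.4
Fz mean 3.2670115088761915
hub,plate z mm before [102.8299285   57.48058909] now [97.21621868 51.59668095] sunk [5.61370982 5.88390814]
```

View pics/l7.png

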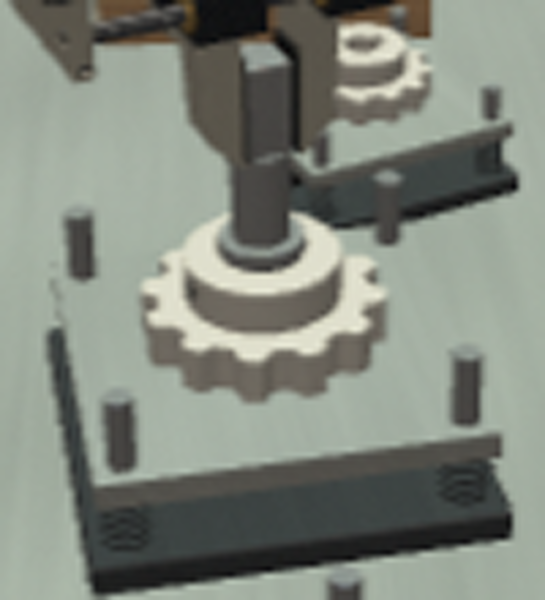

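The collar is down on the hub at crop (262,245). The plate has sunk about 5.7 mm, and the force (7.8 N net) agrees. I push 4.3 mm more.

Request:
play_rows(
  moves=[
    [[0, -0.2, 1, 0, 0, 0, 1], [0, -0.2, 1, 0, 0, 0, 1], [0, 0, 1, 0, 0, 0, 1], [0, 0, 1.3, 0, 0, 0, 1], [0, 0, 0, 0, 0, 0, 1], [0, 0, 0, 0, 0, 0, 1], [0, 0, 0, 0, 0, 0, 1], [0, 0, 0, 0, 0, 0, 1]],
  ],
)

```text
clock: 16.9
tcp_pos: [0.4938, -0.1674, 0.3187]
tcp_rot: [1.758, 2.603, 0.001]
ft_force: [-2.2, 0.4, 6.6]
width: 0.02
```

```bash
python3 look.py 8
```

```text
clock 17.10 tcp [ 0.4938 -0.1674  0.3187] yaw_y 21.9 zaxis [ 8.e-04 -0.e+00 -1.e+00] F [-0.53 -0.09  6.43] M [0.109 0.579 0.014] w 0.0197
q [ 0.2   0.35  0.09  1.96 -0.04  0.83  0.7 ]
shift tool mm [ 0.1  0.2 -0.3] az -0.4
Fz mean 6.6781521420122
hub,plate z mm before [102.8299285   57.48058909] now [92.79252109 47.55140573] sunk [10.03740741  9.92918336]
```

View pics/l8.png

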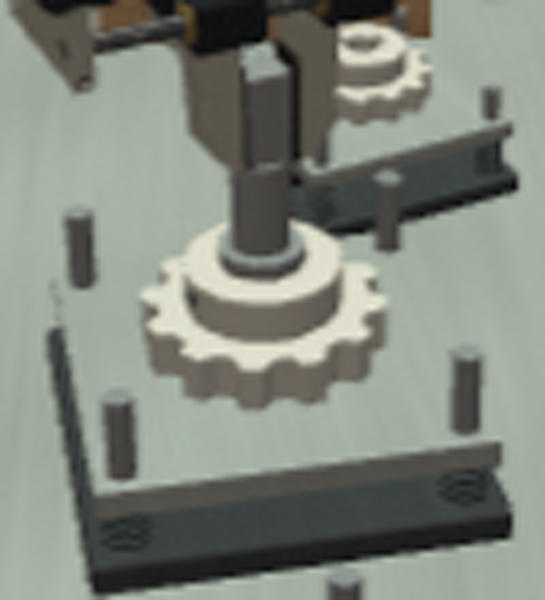

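The plate is 10 mm down and the collar is seated on the hub at crop (262,255). Force matches 10 mm: 6.7 + 4.5 N ≈ 11 N. I hand it in.

```bash
python3 -c "
from bench import order,readout
print(order.hand_in()); s=readout.get_state(); print(s['clock'],s['tcp_pos'],s['ft_force'],s['width'])"
```

```text
the job is handed in; nothing more can be done
None
the job is handed in; nothing more can be done
```

The keyed shaft is fully home in the large grey nest's sprocket, its collar on the hub and its key in the keyway. I handed the job in at about 17 s, still gripping the shaft and pushing.

- **Key and keyway:** I read the keyway at about 22° from both cameras. The key entered without first resting on the face, so I needed only a 4° turn plus ±1.5° of back-and-forth before the collar seated.
- **Plate travel:** the last picture shows the plate sunk 9.9–10.0 mm of its 20 mm. The force agrees, at about 11 N on the plate, and so does the tool height, with the collar underside at 0.092 m and the hub face at 0.0928 m.
- **Grip:** the opening is 20 mm and the shaft is upright.
- **Other things:** nothing else was touched, and the plain shaft was still in its stand in the carrying pictures.
- **Checks that disagreed:** the side camera read positions 1–3 mm off the top camera, which is about the calibration error. A sideways moment of about 0.6 N m remains at the wrist, from light contact in the bore. I got no state reading after hand-in because the interface closed.

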